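Cross the polarisers of a strain viewer

TASK

A small glass beaker stands in the bench polariscope, ready to be checked for strain. Switch on the lamp by pressing the red-marked end of the rocker switch fully down, and push the analyser's lever round by its upright knob until the black index needle between the fork's arms points at the red mark on the graduated ring. Use only light fingertip pushes: do not grip the knob, do not take hold of or lift anything, leave the beaker and the other glassware where they stand, and take the hand away when both are set.

Things in the scene. Friction and masses are not known exactly. Their poses are not given: they have to be found in the camera images.
- polariscope: White bench polariscope, fixed: lamp housing 114 x 240 mm, 40 mm high, a column 157 mm high, a ring holder (radius 66 mm, heights 118 to 130 mm) above a round window. Origin: on the analyser's vertical axis at table height. x runs to its back, y to its left end, z up; housing: x -60..54, y -70..170 mm. Column at x 34, y 84 mm, radius 10 mm, its collar 17 mm.
- lamp_switch (a joint): The lamp's rocker, a black V-shaped paddle 24 x 44 mm in the housing's top near its left end, the long way along the instrument's y. 0 = off, red-marked left wing raised; 0.30 rad = on, left wing pressed level, its end 6 mm lower (end stop). It stays where it is left; pressing takes about 2 to 3 N.
- switch_red_end (a point): Point on the top of the rocker's left wing, by its red stripe, 15.5 mm from the rocker's hinge: the place to press straight down. It sinks about 5 mm. The wing ends 6 mm farther left; the rim round the rocker is 42 mm above the table.
- analyser (a joint): Angle of the analyser and its lever about the instrument's vertical axis, counter-clockwise from above positive, range -1.1 to 0.75 rad. At 0 the lever points along the instrument's -y (to its right). At the start it stands clockwise of the red mark. It stays where it is left and takes about 2 N at the knob to move.
- lever_knob (a point): Centre of the top of the lever's upright black knob, 95 mm from the axis, 172 mm above the table. The knob is 14 mm in diameter and rises 30 mm above the flat aluminium arm (top at 142, underside at 137 mm; 21 mm wide there, ends 106 mm from the axis). At this height nothing else lies beyond 72 mm from the axis: fingers fit on either side.
- index_tip (a point): Tip of the black index needle between the two arms of the lever's fork, 59 mm from the axis, on the line from the axis to the knob.
- scale_ring: White graduated ring, outer radius 72 mm, clamped on the holder round the analyser, its top 134 mm above the table; black ticks every 5 degrees and one red mark 4 mm wide. Origin on the analyser's axis; its own x axis points from the axis to the red mark. It does not move, but it is clamped at another angle each time.
- red_mark (a point): Middle of the red mark on the graduated ring, 63 mm from the axis: the crossed position for the index.
- beaker: 50 ml clear glass beaker, 43 mm wide (48 mm over its spout), 56 mm high, loose on the window under the analyser; origin at the centre of its underside.
- flask: Loose conical glass flask, 64 mm wide, 106 mm high, at the right end of the table; origin at the centre of its underside.
- petri: Loose closed petri dish, 62 mm wide, 15 mm high, on the table to the right of the instrument; origin at the centre of its underside.

How it is judged:
By the outcome, as a careful person would: the job done as asked, in the order asked, and still so for the second after the job is handed in, with the robot touching nothing.
It also fails if it takes over 48 s, if anything falls off the work surface, if the arm or the gripper's body presses on something with over 40 N, if the wrist force passes 120 N, or if a joint passes its speed limit or range.

ROBOT

A 6-joint arm with a two-finger parallel gripper is mounted at the origin on a cart in front of the work surface, level with it; the furniture and walls round the work are solid. World frame = base frame: x ahead of the robot, y to its left, z up, the work surface at z = 0. Lengths are in mm, angles in rad, forces in N, time in s.
With the tool pointing down it reaches from about 350 to 875 mm from the base axis. Payload 4.2 kg.
Tool frame: the origin (TCP) lies at the very end of the fingers, on their centre line; the grasp point (between the pads) lies arm.hold_point_z behind it (arm.hold_point_z is the distance from the TCP to the grasp point, in mm); y points along the fingers, x is the direction in which the jaws open and shut, and the axes are right-handed (so a half turn about y gives the same grasp; the last joint's range is limited). The gripper opens to 85 mm and grips with 20 to 120 N. Pads are 22 mm wide; open, the fingers measure 114 mm over their backs; the gripper's body (76 mm by 85 mm) begins 54 mm behind the grasp point. The pads swing forward as they close: fully open they stand 13 mm farther back than shut.
Start: joints at [-0.952, 0.385, 0.008, 0, -1.194, -0.259], TCP at [220.069, -584.952, 231.312] pointing down, gripper open.
Joint ranges: [-3.14, 3.14], [-1.21, 2.06], [-1.07, 1.41], [-3.16, 2.05], [-2.99, -0.16], [-3.1, 3.1]. Speed limits (rad/s): [2.79, 2.79, 3.14, 3.14, 3.14, 3.14].

INTERFACE

Orientations are given as a unit quaternion [x, y, z, w].
In Python, from bench import arm gives the robot as it stands.
- The arm moves only by the shell command python3 -m creep 'ROWS'. ROWS is JSON, a list of rows, each a list of 3 entries, a list of its own where there are three numbers: the shift along the world's x, y, z in mm, then the turn, a rotation vector about the world's x, y, z in rad, then the gripper command: -1 is shut, 1 is fully open, values between are in proportion. In form: [[[dx, dy, dz], [wx, wy, wz], jaw], ...]. A call has 1 to 12 rows; each row is the pose to reach, as a shift and turn from the pose commanded when the call began; what a row does not reach only later rows make up. A row lasts 1/12 s, in which the tool goes at most 41.7 mm and 7.16 degrees, less where a joint would pass 70% of its speed; a pose out of reach is approached as far as the arm can. A call with a gripper value outside its range is refused whole. The fingers move at their own pace and stop on an object; the grip force is fixed at half the most. Time passes only in rows, so rows that repeat a pose let the fingers close. It gives the time, the measured TCP pose, the force and the opening at its end, in the units of the state.
- arm.read_state(): the state, without advancing time (a new reading comes with each control period).
- arm.get_image(name): name is "scene" or "side" or "wrist"; returns (picture, depth): 384x512x3 uint8, red, green, blue; 384x512 float32, mm along the optical axis (not along the pixel's ray), 0 where there is no reading.
- arm.camera_params(name): a dict with "camera_matrix" (3x3 intrinsics, pixels), "k1" (the pictures are not rectified: a ray, as slopes to the right and down, at radius r is drawn at 1 + k1 r^2 times it, then the intrinsics apply), "extrinsics" (4x4, takes a point from world to camera coordinates); the wrist camera has in their place "T_tool_cam" (4x4, takes a point from camera to tool coordinates, whose origin is the TCP and whose axes are the tool frame's). Camera axes: x right, y down, z forward; pixel columns grow to the right and rows downward; lengths in mm; the calibration is good to about 2 mm. A picture is of the moment at which its call begins: read the wrist's pose just before it. camera_params takes no time and is no camera call.
- arm.job_done(): hands the job in, once; it reports no verdict.
The state is a dict: "clock": time; "joints": joint angles; "joint_vel": joint speeds; "joint_efforts": joint torques, N m; "position": TCP position; "ee_rot": TCP orientation; "contact_force": force on the tool from outside, world axes, zero at the start; "wrist_torque": the same for the moment, N m; "gripper_width": finger opening in mm.
Only numpy, scipy, OpenCV 4.12 (cv2) and the standard library are available. Lean on these libraries where they do the work, as an engineer would, in place of code of your own. Each camera call takes 0.05 s, during which the arm holds its last target.

## Working session

There is one attempt and no reset: what is moved stays moved. The work goes in short steps, Python scripts to look and compute and a shell command to move; the robot and the scene stay as the last step left them, time stands still between calls to the robot, and variables do not carry over. Pictures are saved under pics/ and viewed, and the job is handed in when it is done.

```bash
mkdir -p pics; ls; python3 - <<'E'
from bench import arm
import cv2,numpy as np,pickle
s=arm.read_state();print(s)
d={}
for n in ("scene","side"):
    im,z=arm.get_image(n);p=arm.camera_params(n);d[n]=(im,z,p)
    cv2.imwrite(f"pics/{n}0.png",cv2.cvtColor(im,cv2.COLOR_RGB2BGR));print(n,p)
print(arm.camera_params("wrist"),arm.hold_point_z)
pickle.dump(d,open("d0.pkl","wb"))
E
```

```text
pics
{'clock': 0.0, 'joints': array([-9.52396903e-01,  3.85536724e-01,  6.64719766e-03, -5.02033475e-04,
       -1.19402592e+00, -2.58588127e-01]), 'joint_vel': array([-0.00018247,  0.001459  ,  0.00078001,  0.0001988 , -0.00034199,
       -0.00014922]), 'joint_efforts': array([ 9.32547628e-04, -3.92290986e+01,  1.88400275e+01,  4.18626487e+00,
       -4.64339013e-03,  1.79837798e-06]), 'position': array([ 219.86675849, -584.42559902,  230.24148424]), 'ee_rot': array([ 0.40186702,  0.58177092, -0.58095117, -0.40316402]), 'contact_force': array([-0.21996531,  0.68965169,  0.36302136]), 'wrist_torque': array([-0.00794868, -0.00127114,  0.01410135]), 'gripper_width': 85.20894684516962}
scene {'camera_matrix': array([[465.9758635 ,   0.        , 258.0458907 ],
       [  0.        , 465.9758635 , 191.58957284],
       [  0.        ,   0.        ,   1.        ]]), 'k1': -0.10997970433067042, 'extrinsics': array([[-5.41539679e-01, -8.40673813e-01,  1.52186533e-03,
         2.30333011e+02],
       [-5.26013640e-01,  3.37430731e-01, -7.80672884e-01,
         3.73826866e+02],
       [ 6.557777
[... 591 characters left out ...]
892043e-01,
         1.25459126e+03],
       [ 0.00000000e+00,  0.00000000e+00,  0.00000000e+00,
         1.00000000e+00]])}
{'camera_matrix': array([[303.86811596,   0.        , 254.14177895],
       [  0.        , 303.86811596, 188.73310514],
       [  0.        ,   0.        ,   1.        ]]), 'k1': -0.08226987607293765, 'T_tool_cam': array([[ 9.99999736e-01,  5.50601171e-04,  4.74859588e-04,
        -5.75927701e-01],
       [-2.80201294e-04, -3.10820177e-01,  9.50468695e-01,
        -1.43066987e+02],
       [ 6.70925117e-04, -9.50468576e-01, -3.10819940e-01,
         8.03347659e+01],
       [ 0.00000000e+00,  0.00000000e+00,  0.00000000e+00,
         1.00000000e+00]])} 18.700000000000003
```

View pics/scene0.png

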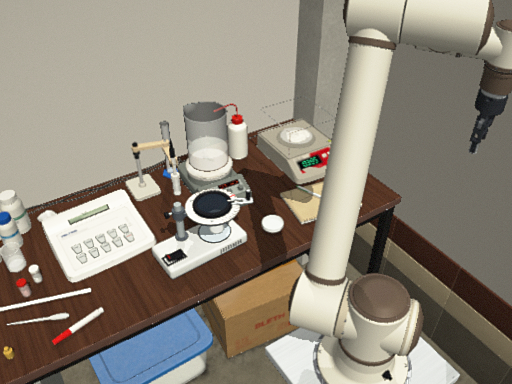

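View pics/side0.png

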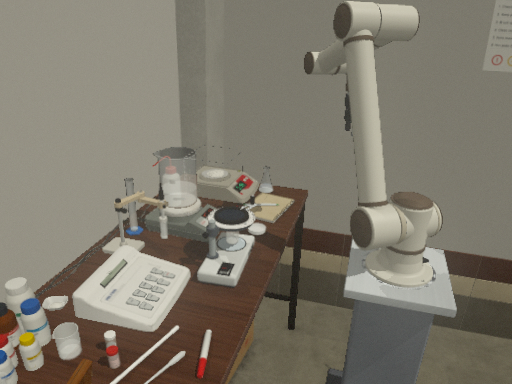

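The instrument is at about (205,230) in the scene view and (232,240) in the side view. The rocker is at (175,257) and (226,268). I'll enlarge both.

```bash
cat > h.py <<'E'
import numpy as np,cv2
from scipy.spatial.transform import Rotation as R
def ray(p,uv,pose=None):
    K=p["camera_matrix"];x=(uv[0]-K[0,2])/K[0,0];y=(uv[1]-K[1,2])/K[1,1]
    a=np.hypot(x,y);r=a
    for _ in range(30): r=a/(1+p["k1"]*r*r)
    f=r/a if a>0 else 1
    d=np.array([x*f,y*f,1.])
    if "extrinsics" in p: T=np.linalg.inv(p["extrinsics"])
    else:
        W=np.eye(4);W[:3,:3]=R.from_quat(pose["ee_rot"]).as_matrix();W[:3,3]=pose["position"];T=W@p["T_tool_cam"]
    return T[:3,3],T[:3,:3]@d
def onz(p,uv,z,pose=None):
    o,d=ray(p,uv,pose);return o+d*(z-o[2])/d[2]
def proj(p,X,pose=None):
    if "extrinsics" in p: T=p["extrinsics"]
    else:
        W=np.eye(4);W[:3,:3]=R.from_quat(pose["ee_rot"]).as_matrix();W[:3,3]=pose["position"];T=np.linalg.inv(W@p["T_tool_cam"])
    c=T[:3,:3]@X+T[:3,3];x,y=c[:2]/c[2];f=1+p["k1"]*(x*x+y*y);K=p["camera_matrix"]
    return K[0,0]*x*f+K[0,2],K[1,1]*y*f+K[1,2]
E
python3 - <<'E'
import pickle,cv2
d=pickle.load(open("d0.pkl","rb"))
for n,(x,y,w,h) in dict(scene=(145,170,125,110),side=(190,180,90,110)).items():
    im=d[n][0][y:y+h,x:x+w];cv2.imwrite(f"pics/{n}0z.png",cv2.cvtColor(cv2.resize(im,None,fx=5.4,fy=5.4,interpolation=cv2.INTER_CUBIC),cv2.COLOR_RGB2BGR))
E
```

```text
(no output)
```

View pics/scene0z.png

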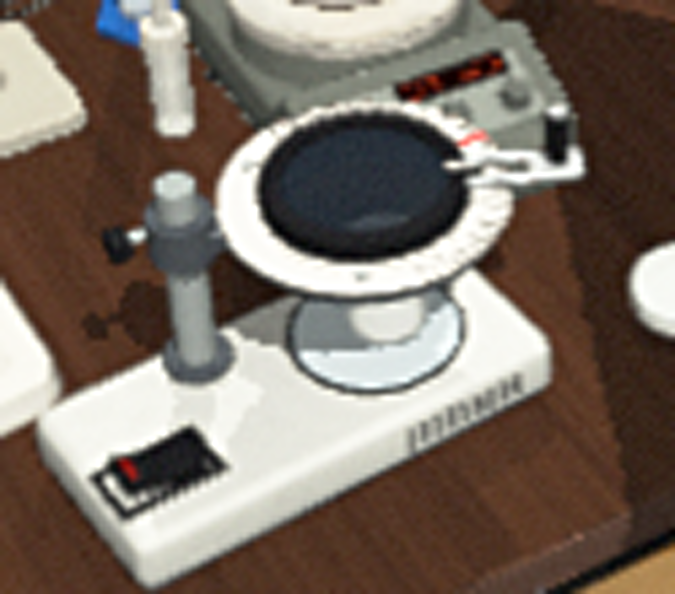

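View pics/side0z.png

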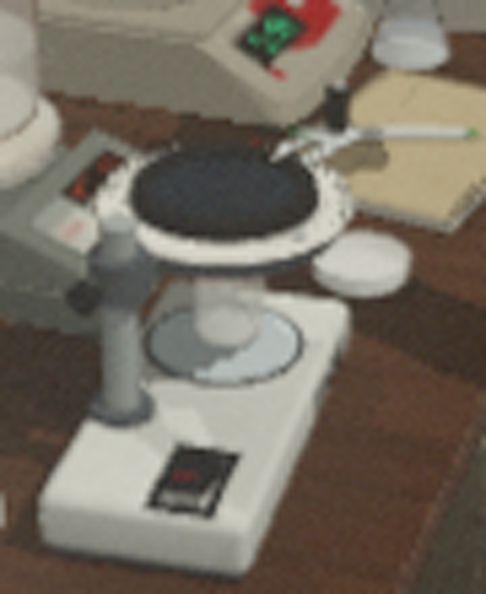

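The scene crop shows the red stripe at zoom (127,467), the knob top at (556,112), the red mark at (472,138) and the column top at (178,187). I'll cast rays onto the known heights.

```bash
python3 - <<'E'
import pickle,cv2,numpy as np
from h import *
d=pickle.load(open("d0.pkl","rb"))
for n,off,pts in (("scene",(145,170),dict(knob=(556,112,172),red=(472,138,134),stripe=(127,467,46),col=(177,184,157),ringL=(217,205,134),ringR=(515,200,134),ringT=(385,103,134),ringB=(355,292,134),c1=(40,428,40),c2=(148,580,38),c3=(550,350,40))),
 ("side",(190,180),dict(knob=(338,90,172),red=(258,143,134),stripe=(185,475,46),col=(119,222,157),ringL=(97,207,134),ringR=(352,200,134)))):
    p=d[n][2]
    for k,(u,v,z) in pts.items():
        print(n,k,onz(p,(off[0]+(u+.5)/5.4-.5,off[1]+(v+.5)/5.4-.5),z).round(1))
E
```

```text
scene knob [465.8   6.6 172. ]
scene red [511.6  28.  134. ]
scene stripe [480.3 241.   46. ]
scene col [532.4 176.9 157. ]
scene ringL [533.8 157.6 134. ]
scene ringR [459.3  34.4 134. ]
scene ringT [559.7  50.9 134. ]
scene ringB [443.1 130.7 134. ]
scene c1 [532.9 264.7  40. ]
scene c2 [417.  260.3  38. ]
scene c3 [445.4  24.8  40. ]
side knob [463.4  11.9 172. ]
side red [509.3  18.7 134. ]
side stripe [477.3 231.4  46. ]
side col [532.6 177.8 157. ]
side ringL [567.1 124.7 134. ]
side ringR [436.8  70.9 134. ]
```

```bash
python3 - <<'E'
from bench import arm
from h import *
s=arm.read_state();M=R.from_quat(s["ee_rot"]).as_matrix();print(M.round(3))
E
```

```text
[[-0.352 -0.001 -0.936]
 [ 0.936  0.002 -0.352]
 [ 0.002 -1.     0.   ]]
```

```bash
python3 -m creep '[[[40,120,60],[0,0,-0.1],-1],[[80,240,80],[0,0,-0.2],-1],[[120,360,80],[0,0,-0.36],-1],[[120,360,80],[0,0,-0.36],-1],[[120,360,80],[0,0,-0.36],-1],[[120,360,80],[0,0,-0.36],-1],[[120,360,80],[0,0,-0.36],-1],[[120,360,80],[0,0,-0.36],-1],[[120,360,80],[0,0,-0.36],-1],[[120,360,80],[0,0,-0.36],-1]]'
```

```text
clock: 0.93
position: [340.6, -221.8, 312.3]
ee_rot: [0.5, 0.501, -0.5, -0.499]
contact_force: [-1.0, 0.1, 0.7]
gripper_width: -0.1
```

```bash
python3 -m creep '[[[100,375,0],[0,0,0],-1],[[100,375,0],[0,0,0],-1],[[100,375,0],[0,0,0],-1],[[100,375,0],[0,0,0],-1],[[100,375,0],[0,0,0],-1],[[100,375,0],[0,0,0],-1],[[100,375,0],[0,0,0],-1],[[100,375,0],[0,0,0],-1],[[100,375,0],[0,0,0],-1],[[100,375,0],[0,0,0],-1],[[100,375,0],[0,0,0],-1],[[100,375,0],[0,0,0],-1]]'
python3 - <<'E'
from bench import arm
import cv2,pickle
s=arm.read_state()
im,z=arm.get_image("wrist");pickle.dump((im,z,arm.camera_params("wrist"),s),open("w1.pkl","wb"))
cv2.imwrite("pics/w1.png",cv2.cvtColor(cv2.resize(im,None,fx=1.5,fy=1.5,interpolation=cv2.INTER_CUBIC),cv2.COLOR_RGB2BGR))
E
```

```text
clock: 1.93
position: [439.7, 150.3, 310.5]
ee_rot: [-0.5, -0.5, 0.501, 0.5]
contact_force: [0.8, -0.7, -0.3]
gripper_width: -0.3
```

View pics/w1.png

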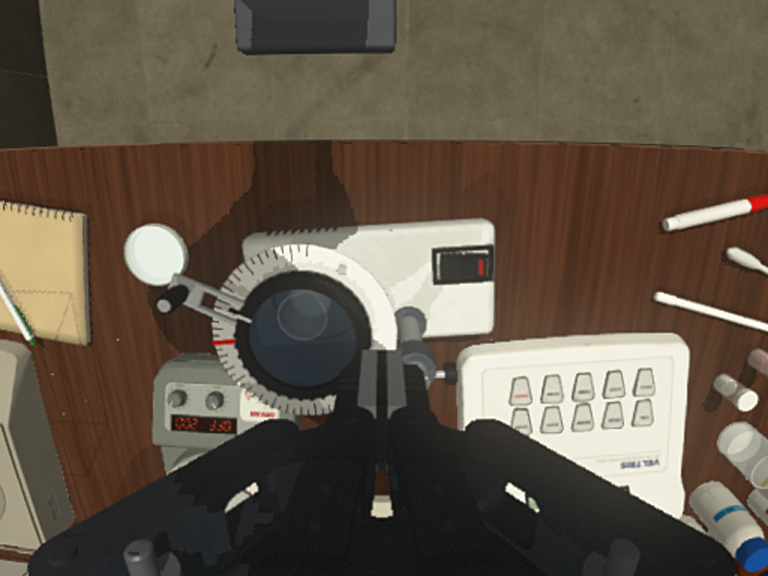

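Wrist view (1.5x): knob top (165,304), red ring mark (224,342), needle tip about (250,320), rocker (462,265) with its stripe at (484,267). The closed fingertips span about 362–402 at row 350.

```bash
python3 - <<'E'
import pickle,cv2,numpy as np
from h import *
from scipy.optimize import least_squares
im,z,p,s=pickle.load(open("w1.pkl","rb"))
hsv=cv2.cvtColor(im,cv2.COLOR_RGB2HSV)
red=((hsv[...,0]<8)|(hsv[...,0]>172))&(hsv[...,1]>140)&(hsv[...,2]>110)
n,l,st,c=cv2.connectedComponentsWithStats(red.astype('uint8'))
for i in range(1,n):
    if st[i,4]>6: print(c[i].round(1),st[i], onz(p,c[i],134,s).round(1),onz(p,c[i],46,s).round(1))
# ring outer edge: white mask vs elsewhere; cast rays outward from centre guess at z134
g=hsv
white=((hsv[...,1]<50)&(hsv[...,2]>140))
C=np.array([499,93.])
pts=[]
for a in np.radians(np.arange(0,360,3)):
    # from outside to inside
    prof=[]
    for r in np.arange(85,60,-0.5):
        u,v=proj(p,np.array([C[0]+r*np.cos(a),C[1]+r*np.sin(a),134]),s)
        prof.append(white[int(round(v)),int(round(u))] if 0<=int(round(v))<384 else 0)
    prof=np.array(prof)
    k=np.argmax(prof)
    if prof.any() and k>8 and not prof[:8].any(): pts.append((a,85-.5*k))
P=np.array([[C[0]+r*np.cos(a),C[1]+r*np.sin(a)] for a,r in pts])
f=least_squares(lambda q:np.hypot(P[:,0]-q[0],P[:,1]-q[1])-q[2],[499,93,72],loss="soft_l1",f_scale=1)
print("ring",f.x,len(P),np.median(abs(f.fun)))
f=least_squares(lambda q:np.hypot(P[:,0]-q[0],P[:,1]-q[1])-72,[499,93],loss="soft_l1",f_scale=1);print(f.x)
for k,(u,v,zz) in dict(knob=(165,304,172),needle=(249,320,136),).items():
    print(k,onz(p,((u+.5)/1.5-.5,(v+.5)/1.5-.5),zz,s).round(1))
for nme,(x,y,w,h) in dict(a=(95,150,190,140),b=(270,130,90,70)).items():
    f=4 if nme=='a' else 8
    cv2.imwrite(f"pics/w1{nme}.png",cv2.cvtColor(cv2.resize(im[y:y+h,x:x+w],None,fx=f,fy=f,interpolation=cv2.INTER_CUBIC),cv2.COLOR_RGB2BGR))
E
```

```text
[505.4 134.4] [498 129  14  13 118] [399.4 429.9 134. ] [410.2 507.   46. ]
[320.  177.5] [319 173   3  10  30] [450.6 221.8 134. ] [475.6 241.6  46. ]
[148.6 227.7] [142 226  15   5  41] [511.9  26.2 134. ] [553.8  -7.7  46. ]
[147.7 284.3] [146 283   4   4   7] [590.5  15.7 134. ] [654.  -21.1  46. ]
ring [502.79754043  90.55566997  70.39225966] 67 1.577676312481728
[503.01728805  90.95288657]
knob [466.3   3.8 172. ]
needle [492.5  49.1 136. ]
```

View pics/w1a.png

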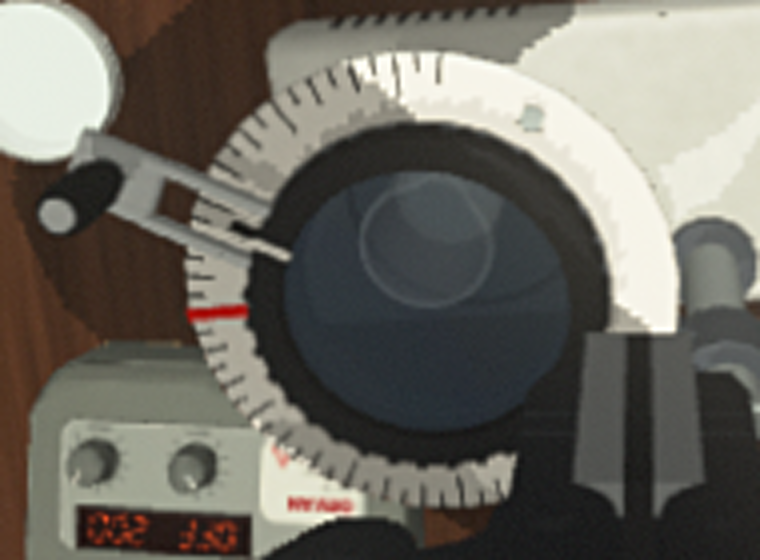

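View pics/w1b.png

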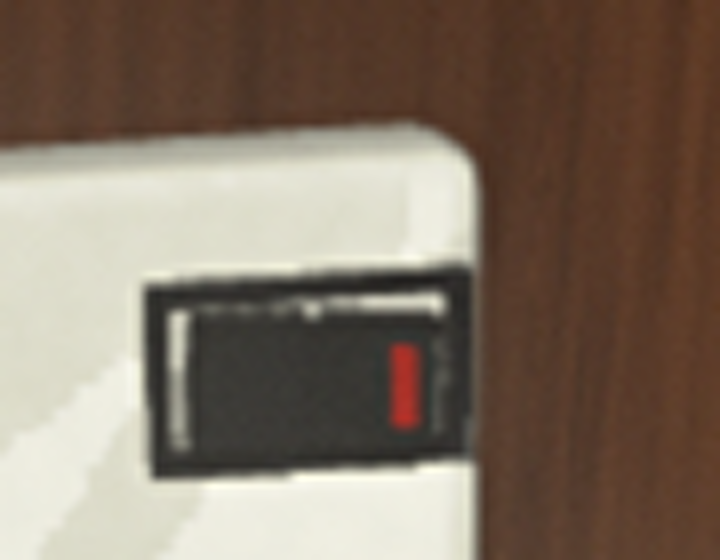

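```bash
python3 - <<'E'
import pickle,cv2,numpy as np
from h import *
im,z,p,s=pickle.load(open("w1.pkl","rb"))
A=lambda u,v,zz:onz(p,(95+(u+.5)/4-.5,150+(v+.5)/4-.5),zz,s)
B=lambda u,v,zz:onz(p,(270+(u+.5)/8-.5,130+(v+.5)/8-.5),zz,s)
from scipy.optimize import least_squares
P=np.array([A(u,v,134)[:2] for u,v in [(188,300),(190,260),(680,290),(640,170),(545,85),(430,51),(330,72),(250,125),(203,345),(245,425),(330,487),(430,508),(500,500)]])
f=least_squares(lambda q:np.hypot(P[:,0]-q[0],P[:,1]-q[1])-q[2],[499,93,72]);print(f.x,f.fun.round(1))
C=f.x[:2]
for k,q in dict(knob=A(57,215,172),red=A(217,313,134),red_in=A(246,310,134),red_out=A(189,315,134),needle=A(290,258,137),tailneedle=A(235,228,137)).items():
    o=q[:2]-C;print(k,q.round(1),np.hypot(*o).round(1),np.arctan2(o[0],-o[1]).round(3))
R4=np.array([B(u,v,42) for u,v in [(147,288),(472,266),(472,460),(153,475)]]);print(R4.round(1),R4.mean(0).round(1))
print("stripe",B(405,388,46).round(1),B(405,388,48).round(1))
i,j=320,177;print(z[j-4:j+5:2,i-30:i+12:3].round(0))
E
```

```text
[506.72586983  90.18627778  71.60247796] [ 0.2 -1.  -0.1 -0.1  0.3  1.3 -0.3 -0.9 -0.8  1.4  1.5 -0.2 -1.4]
knob [467.3   2.7 172. ] 96.0 -0.424
red [512.1  26.6 134. ] 63.9 0.085
red_in [511.1  35.3 134. ] 55.1 0.079
red_out [512.9  18.1 134. ] 72.4 0.085
needle [493.3  50.8 137. ] 41.6 -0.329
tailneedle [484.2  35.8 137. ] 58.8 -0.392
[[459.6 196.5  42. ]
 [455.4 253.2  42. ]
 [490.9 255.9  42. ]
 [493.8 198.8  42. ]] [474.9 226.1  42. ]
stripe [476.4 242.   46. ] [475.9 241.5  48. ]
[[426. 426. 420. 420. 419. 419. 419. 419. 416. 417. 413. 413. 426. 436.]
 [425. 428. 419. 420. 420. 419. 420. 419. 417. 416. 414. 415. 425. 468.]
 [427. 428. 421. 421. 419. 421. 422. 420. 418. 418. 415. 415. 427. 470.]
 [427. 431. 422. 422. 421. 420. 422. 420. 420. 419. 416. 415. 426. 471.]
 [428. 430. 423. 424. 422. 423. 424. 422. 419. 419. 418. 417. 429. 473.]]
```

```bash
python3 -m creep '[[[16,45,0],[0,0,0.03],-1],[[32,91,0],[0,0,0.06],-1],[[32,91,-40],[0,0,0.06],-1],[[32,91,-80],[0,0,0.06],-1],[[32,91,-120],[0,0,0.06],-1],[[32,91,-160],[0,0,0.06],-1],[[32,91,-200],[0,0,0.06],-1],[[32,91,-230],[0,0,0.06],-1],[[32,91,-245],[0,0,0.06],-1],[[32,91,-250],[0,0,0.06],-1],[[32,91,-250],[0,0,0.06],-1]]'
python3 - <<'E'
from bench import arm
import cv2,pickle
print(arm.read_state()["contact_force"])
for n,(x,y,w,h) in dict(scene=(145,210,90,80),side=(190,220,90,80)).items():
    im,z=arm.get_image(n)
    cv2.imwrite(f"pics/{n}1.png",cv2.cvtColor(cv2.resize(im[y:y+h,x:x+w],None,fx=6,fy=6,interpolation=cv2.INTER_CUBIC),cv2.COLOR_RGB2BGR))
E
```

```text
clock: 2.9
position: [471.8, 239.4, 60.6]
ee_rot: [-0.485, -0.513, 0.515, 0.485]
contact_force: [-0.1, 0.3, 0.7]
gripper_width: -0.3
[-0.12429882  0.30167481  0.66791048]
```

View pics/scene1.png

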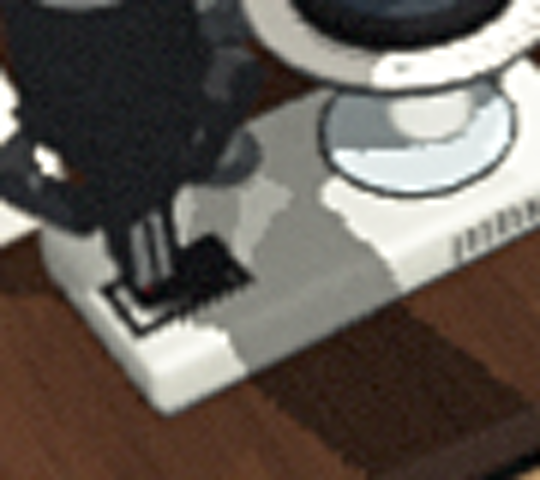

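View pics/side1.png

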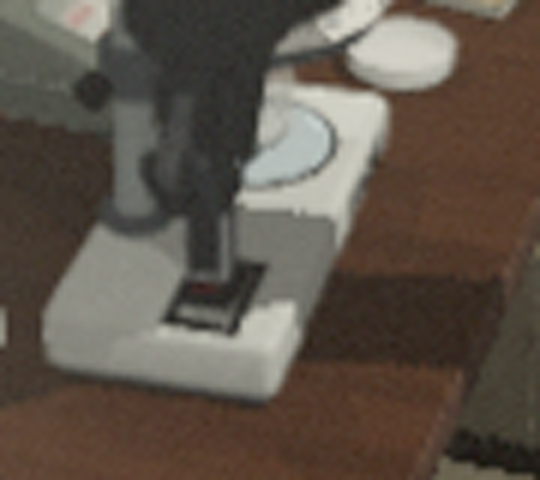

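The closed fingertips stand above the red wing in both views: scene (150,285), side (205,285). Now I'll press in small steps.

```bash
python3 -m creep '[[[0,1,-5],[0,0,0],-1],[[0,1,-9],[0,0,0],-1],[[0,1,-11],[0,0,0],-1],[[0,1,-12],[0,0,0],-1],[[0,1,-13],[0,0,0],-1],[[0,1,-14],[0,0,0],-1],[[0,1,-14],[0,0,0],-1]]'; python3 -m creep '[[[0,0,-1],[0,0,0],-1],[[0,0,-2],[0,0,0],-1],[[0,0,-2],[0,0,0],-1]]'
```

```text
clock: 3.58
position: [472.7, 242.8, 48.1]
ee_rot: [0.485, 0.516, -0.514, -0.485]
contact_force: [0.0, 2.6, 5.4]
gripper_width: 0.3
clock: 3.83
position: [472.7, 242.8, 47.8]
ee_rot: [0.485, 0.516, -0.514, -0.484]
contact_force: [-4.9, 1.4, 15.9]
gripper_width: 0.1
```

```bash
python3 -m creep '[[[0,0,-1],[0,0,0],-1],[[0,0,-2],[0,0,0],-1],[[0,0,-2],[0,0,0],-1]]'
```

```text
clock: 4.08
position: [472.8, 242.9, 47.7]
ee_rot: [0.485, 0.516, -0.514, -0.484]
contact_force: [-9.1, -0.3, 27.6]
gripper_width: -0.3
```

Force rose to 27 N with no further sinking: either the end stop or an obstruction. I'll relieve it and look.

```bash
python3 -m creep '[[[0,0,3],[0,0,0],-1],[[0,0,6],[0,0,0],-1],[[0,0,20],[0,0,0],-1],[[0,0,50],[0,0,0],-1],[[-40,20,80],[0,0,0],-1],[[-80,20,120],[0,0,0],-1],[[-80,20,120],[0,0,0],-1],[[-80,20,120],[0,0,0],-1]]'
python3 - <<'E'
from bench import arm
import cv2,pickle
s=arm.read_state();p=arm.camera_params("wrist")
im,z=arm.get_image("wrist");pickle.dump((im,z,p,s),open("w2.pkl","wb"))
cv2.imwrite("pics/w2.png",cv2.cvtColor(cv2.resize(im,None,fx=1.5,fy=1.5,interpolation=cv2.INTER_CUBIC),cv2.COLOR_RGB2BGR))
for n,(x,y,w,h) in dict(scene=(145,210,90,80),side=(190,220,90,80)).items():
    im,z=arm.get_image(n)
    cv2.imwrite(f"pics/{n}2.png",cv2.cvtColor(cv2.resize(im[y:y+h,x:x+w],None,fx=6,fy=6,interpolation=cv2.INTER_CUBIC),cv2.COLOR_RGB2BGR))
E
```

```text
clock: 4.75
position: [390.5, 262.6, 166.5]
ee_rot: [0.484, 0.517, -0.514, -0.484]
contact_force: [0.3, 0.1, 0.2]
gripper_width: -0.2
```

View pics/w2.png

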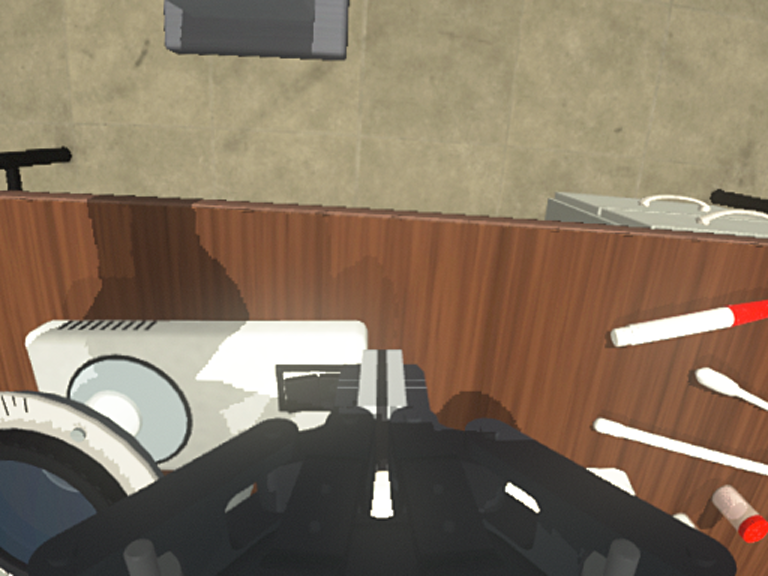

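View pics/side2.png

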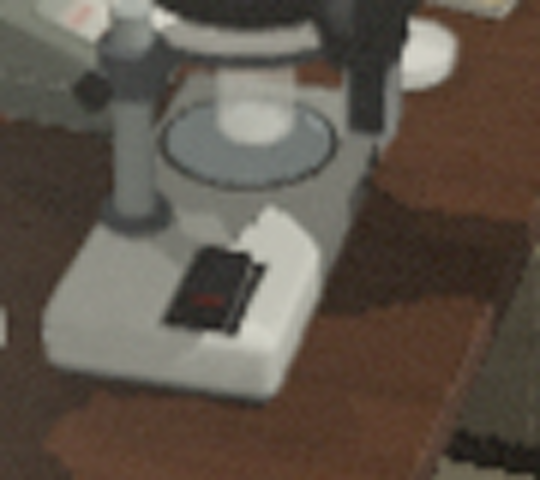

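View pics/scene2.png

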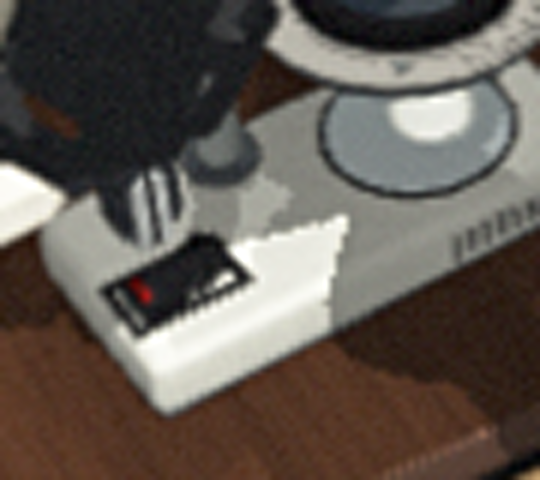

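The red wing is now flush and the rocker's right end is raised. I'll verify from the earlier viewpoint by depth.

```bash
python3 -m creep '[[[0,0,40],[0,0,0],-1],[[0,-20,80],[0,0,0],-1],[[16,-50,110],[0,0,-0.03],-1],[[32,-80,145],[0,0,-0.06],-1],[[48,-112,145],[0,0,-0.06],-1],[[48,-112,145],[0,0,-0.06],-1],[[48,-112,145],[0,0,-0.06],-1],[[48,-112,145],[0,0,-0.06],-1]]'
cat > slope.py <<'E'
import pickle,sys,numpy as np
from h import *
for f in sys.argv[1:]:
    im,z,p,s=pickle.load(open(f,"rb"))
    T=None
    print(f)
    for y in range(204,252,3):
        zs=[]
        for x in range(468,481,2):
            u,v=proj(p,np.array([x-(y-226)*.06,y,45.]),s);u,v=int(round(u)),int(round(v))
            if 0<=v<384 and z[v,u]>0:
                o,d=ray(p,(u,v),s);q=o+d*z[v,u];zs.append(q[2])
        print(y,np.median(zs).round(1),end=" | ")
    print()
E
python3 - <<'E'
from bench import arm
import cv2,pickle
s=arm.read_state();p=arm.camera_params("wrist")
im,z=arm.get_image("wrist");pickle.dump((im,z,p,s),open("w3.pkl","wb"))
cv2.imwrite("pics/w3.png",cv2.cvtColor(cv2.resize(im[130:300,90:370],None,fx=2.8,fy=2.8,interpolation=cv2.INTER_CUBIC),cv2.COLOR_RGB2BGR))
E
python3 slope.py w1.pkl w3.pkl
```

```text
clock: 5.57
position: [440.1, 149.3, 306.3]
ee_rot: [-0.5, -0.498, 0.501, 0.501]
contact_force: [0.2, -0.3, -0.1]
gripper_width: -0.1
w1.pkl
204 41.0 | 207 48.6 | 210 48.4 | 213 48.5 | 216 49.2 | 219 48.2 | 222 48.2 | 225 48.2 | 228 49.1 | 231 50.5 | 234 51.6 | 237 51.8 | 240 52.8 | 243 53.6 | 246 54.3 | 249 41.8 | 
w3.pkl
204 39.9 | 207 53.0 | 210 53.8 | 213 53.3 | 216 52.2 | 219 51.2 | 222 50.3 | 225 48.8 | 228 48.6 | 231 48.9 | 234 48.8 | 237 48.4 | 240 49.0 | 243 47.8 | 246 47.7 | 249 42.9 |
```

View pics/w3.png

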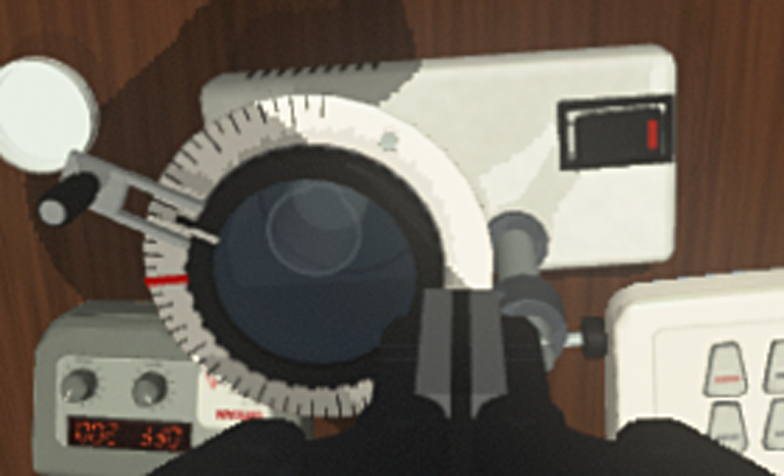

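The switch is fully on: by depth the left wing is level at about 48 mm and the right wing has risen to about 53 mm, with no change at the lever. Next I'll descend on the robot side of the knob.

```bash
python3 -m creep '[[[-3,-40,0],[0,0,-0.05],-1],[[-6,-80,0],[0,0,-0.1],-1],[[-10,-120,0],[0,0,-0.15],-1],[[-10,-141,0],[0,0,-0.15],-1],[[-10,-141,-40],[0,0,-0.15],-1],[[-10,-141,-80],[0,0,-0.15],-1],[[-10,-141,-120],[0,0,-0.15],-1],[[-10,-141,-145],[0,0,-0.15],-1],[[-10,-141,-154],[0,0,-0.15],-1],[[-10,-141,-154],[0,0,-0.15],-1],[[-10,-141,-154],[0,0,-0.15],-1]]'
python3 - <<'E'
from bench import arm
import cv2,pickle
s=arm.read_state();p=arm.camera_params("wrist");print(s["position"],s["contact_force"])
im,z=arm.get_image("wrist");pickle.dump((im,z,p,s),open("w4.pkl","wb"))
cv2.imwrite("pics/w4.png",cv2.cvtColor(cv2.resize(im,None,fx=1.5,fy=1.5,interpolation=cv2.INTER_CUBIC),cv2.COLOR_RGB2BGR))
E
```

```text
clock: 6.53
position: [430.8, 9.8, 154.7]
ee_rot: [0.536, 0.461, -0.462, -0.535]
contact_force: [0.8, -0.2, 0.1]
gripper_width: 0.5
[430.78647966   9.77764537 154.70148684] [ 0.80949495 -0.24383843  0.14756615]
```

View pics/w4.png

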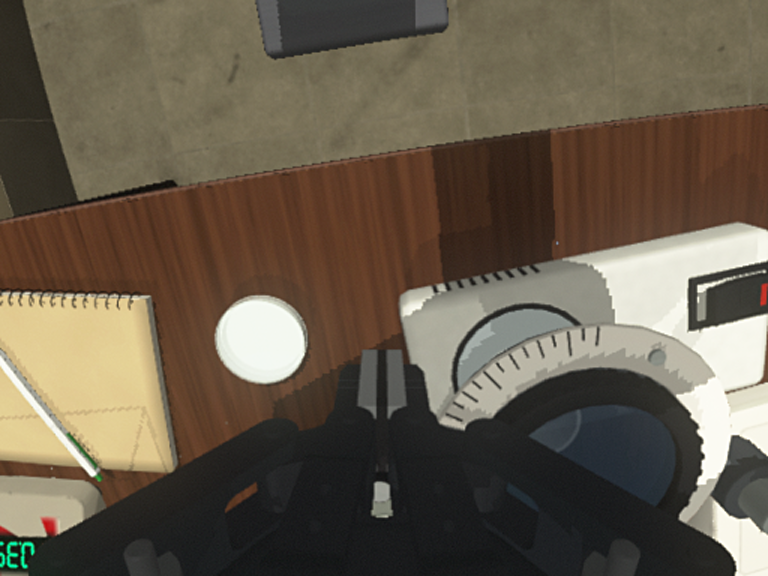

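No contact yet, and the fingers stand clear in front of the knob. I'll push along the arc to just short of the mark.

```bash
python3 -m creep '[[[6,-1,0],[0,0,0],-1],[[12,-3,0],[0,0,0],-1],[[16,-4,0],[0,0,0],-1],[[20,-5,0],[0,0,0],-1],[[24,-6,0],[0,0,0],-1],[[28,-7,0],[0,0,0],-1],[[32,-8,0],[0,0,0],-1],[[32,-8,0],[0,0,0],-1]]'; python3 -m creep '[[[4,-1,0],[0,0,0],-1],[[8,-2,0],[0,0,0],-1],[[12,-3,0],[0,0,0],-1],[[16,-3,0],[0,0,0],-1],[[19,-4,0],[0,0,0],-1],[[22,-4,0],[0,0,0],-1],[[22,-4,0],[0,0,0],-1]]'
python3 - <<'E'
from bench import arm
import cv2,pickle
im,z=arm.get_image("scene");x,y=145,170
cv2.imwrite("pics/scene3.png",cv2.cvtColor(cv2.resize(im[y:y+110,x:x+125],None,fx=5.4,fy=5.4,interpolation=cv2.INTER_CUBIC),cv2.COLOR_RGB2BGR))
E
```

```text
clock: 7.25
position: [462.2, 0.6, 153.9]
ee_rot: [-0.536, -0.46, 0.461, 0.536]
contact_force: [-0.6, -1.4, 0.1]
gripper_width: -0.3
clock: 7.83
position: [485.0, -2.8, 154.3]
ee_rot: [0.536, 0.461, -0.461, -0.536]
contact_force: [-0.9, 0.3, -1.7]
gripper_width: 0.2
```

View pics/scene3.png

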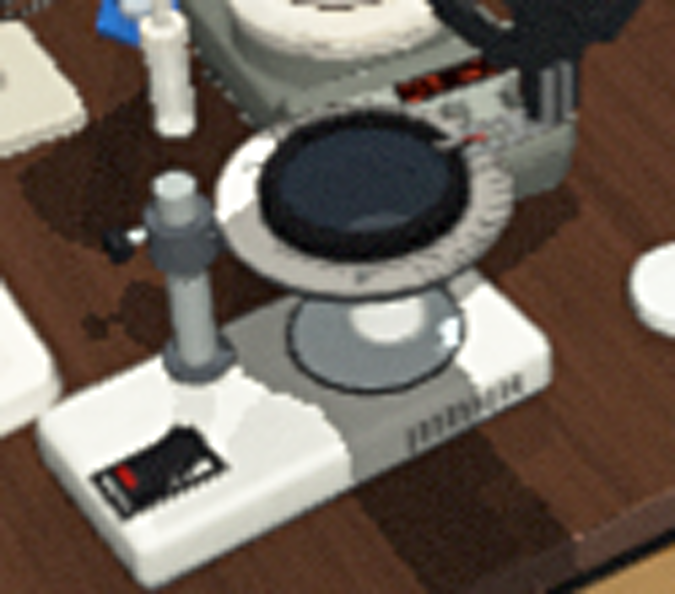

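```bash
python3 -m creep '[[[-12,0,0],[0,0,0],-1],[[-30,0,0],[0,0,0],-1],[[-45,0,35],[0,0,0.05],-1],[[-55,0,75],[0,0,0.1],-1],[[-55,30,90],[0,0,0.15],-1],[[-55,70,90],[0,0,0.15],-1],[[-55,103,90],[0,0,0.15],-1],[[-55,103,90],[0,0,0.15],-1],[[-55,103,90],[0,0,0.15],-1]]'
cat > look.py <<'E'
import sys
from bench import arm
from h import *
import pickle
s=arm.read_state();p=arm.camera_params("wrist");n=sys.argv[1]
im,z=arm.get_image("wrist");pickle.dump((im,z,p,s),open(n+".pkl","wb"))
cv2.imwrite(f"pics/{n}.png",cv2.cvtColor(cv2.resize(im[150:300,90:290],None,fx=4,fy=4,interpolation=cv2.INTER_CUBIC),cv2.COLOR_RGB2BGR))
E
python3 look.py w5
```

```text
clock: 8.63
position: [430.0, 102.1, 245.2]
ee_rot: [0.5, 0.502, -0.5, -0.499]
contact_force: [0.3, 0.4, -1.0]
gripper_width: 0.1
```

View pics/w5.png

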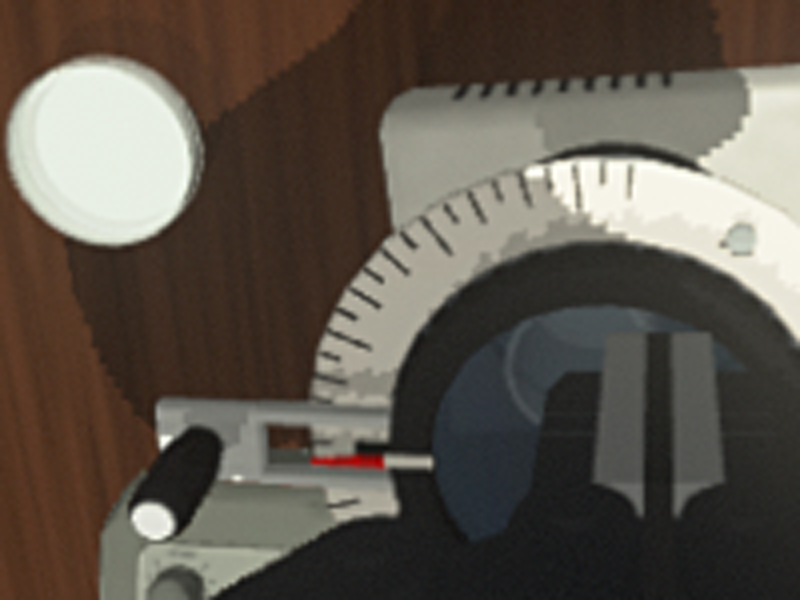

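```bash
python3 - <<'E'
import pickle
from h import *
im,z,p,s=pickle.load(open("w5.pkl","rb"))
cv2.imwrite("pics/w5z.png",cv2.cvtColor(cv2.resize(im[243:283,145:205],None,fx=13,fy=13,interpolation=cv2.INTER_NEAREST),cv2.COLOR_RGB2BGR))
E
```

```text
(no output)
```

View pics/w5z.png

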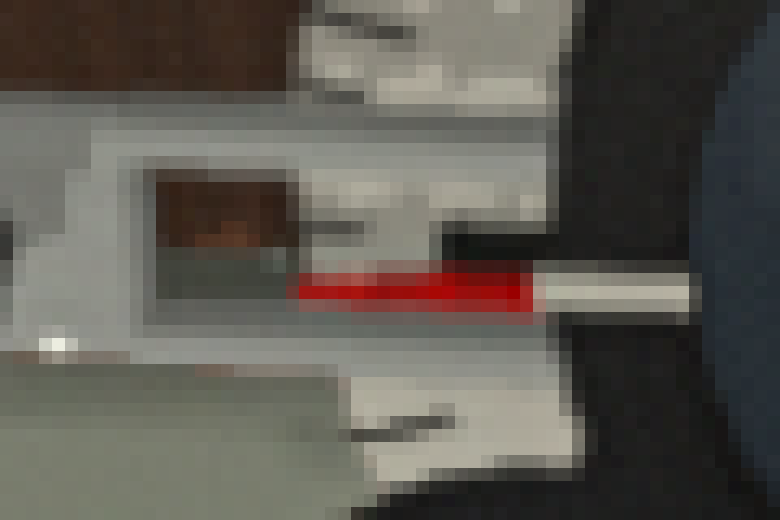

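```bash
python3 - <<'E'
import pickle
from h import *
d=pickle.load(open("d0.pkl","rb"));im,z,p=d["scene"]
for uv in [(188,110),(205,110),(222,112),(190,130),(208,140),(225,130),(208,165),(237,120),(165,125),(150,147),(136,150),(135,190),(180,190)]:
    o,dd=ray(p,uv);print(uv,(o+dd*z[uv[1],uv[0]]).round(0))
E
```

```text
(188, 110) [787.  12. 261.]
(205, 110) [783. -41. 246.]
(222, 112) [735. -73. 252.]
(190, 130) [713.  44. 240.]
(208, 140) [674.   9. 215.]
(225, 130) [680. -51. 226.]
(208, 165) [676.  14. 130.]
(237, 120) [ 833. -179.  145.]
(165, 125) [879.  56. 178.]
(150, 147) [821. 133. 156.]
(136, 150) [830. 175. 155.]
(135, 190) [832. 202.  12.]
(180, 190) [724.  92.  37.]
```

```bash
python3 -m creep '[[[10,0,40],[0,0,0],-1],[[40,-20,48],[0,0,0],-1],[[80,-30,48],[0,0,0],-1],[[120,-45,48],[0,0,0],-1],[[160,-60,48],[0,0,0],-1],[[160,-60,48],[0,0,0],-1],[[160,-60,48],[0,0,0],-1]]'
sed -i 's/im\[150:300,90:290\]/im[20:170,150:350]/' look.py; python3 look.py w6
```

```text
clock: 9.27
position: [590.7, 37.8, 290.2]
ee_rot: [-0.501, -0.498, 0.5, 0.502]
contact_force: [-0.1, 0.5, 0.3]
gripper_width: -0.5
```

View pics/w6.png

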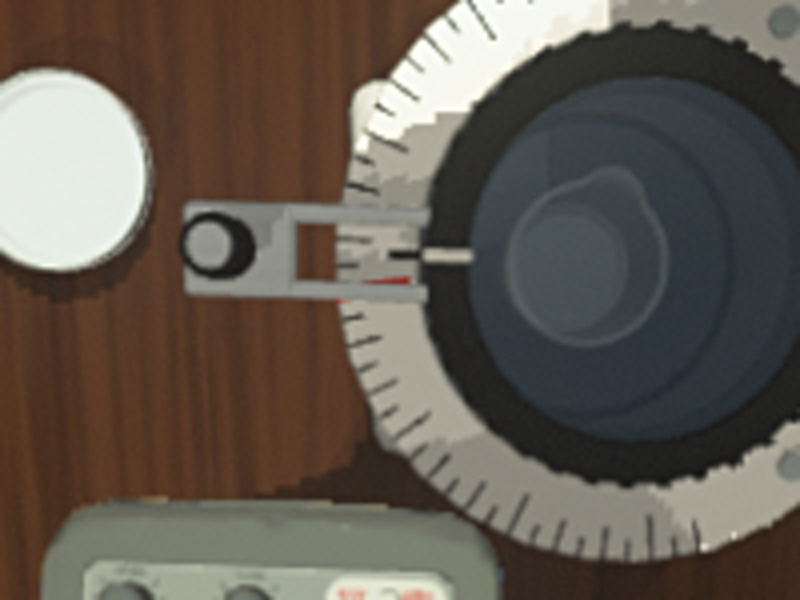

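Near-overhead view: needle tip at (392,255), red mark around (395,283) half under the fork arm, knob at (213,245). I'll work out the remaining angle.

```bash
cat > ang.py <<'E'
import pickle,sys
from h import *
from scipy.optimize import least_squares
f=sys.argv[1];off=(150,20)
im,z,p,s=pickle.load(open(f+".pkl","rb"))
g=im.astype(float)
A=lambda u,v,zz:onz(p,(off[0]+(u+.5)/4-.5,off[1]+(v+.5)/4-.5),zz,s)
pts=eval(sys.argv[2])   # ring edge pts
P=np.array([A(u,v,134)[:2] for u,v in pts])
q=least_squares(lambda q:np.hypot(P[:,0]-q[0],P[:,1]-q[1])-72,[506,90]);C=q.x;print("C",C.round(1),q.fun.round(1))
C2=np.array([506,90.5])
for k,(u,v,zz) in eval(sys.argv[3]).items():
    X=A(u,v,zz)[:2];print(k,X.round(1),*[(np.hypot(*(X-c)).round(1),np.arctan2(X[0]-c[0],-(X[1]-c[1])).round(3)) for c in (C,C2)])
E
python3 ang.py w6 '[(337,250),(343,300),(357,350),(380,400),(440,475),(480,512),(540,545),(640,561),(395,75),(365,125),(348,180),(440,28)]' 'dict(tip=(391,255,137),base=(420,255,137),redin=(410,279,134),redout=(341,300,134),knob=(211,243,172),white0=(425,256,140),white1=(472,256,140))'
python3 - <<'E'
import pickle
from h import *
im,z,p,s=pickle.load(open("w6.pkl","rb"))
cv2.imwrite("pics/w6z.png",cv2.cvtColor(cv2.resize(im[65:105,225:285],None,fx=13,fy=13,interpolation=cv2.INTER_NEAREST),cv2.COLOR_RGB2BGR))
E
```

```text
C [505.1  91.5] [ 1.2  0.5 -0.1 -0.7 -1.5 -0.4  0.5  0.6 -0.1  0.7  0.6 -1.5]
tip [504.   31.1] (np.float64(60.4), np.float64(-0.018)) (np.float64(59.5), np.float64(-0.033))
base [504.   37.8] (np.float64(53.7), np.float64(-0.02)) (np.float64(52.7), np.float64(-0.037))
redin [509.4  35.4] (np.float64(56.2), np.float64(0.077)) (np.float64(55.2), np.float64(0.062))
redout [514.1  19. ] (np.float64(73.0), np.float64(0.124)) (np.float64(71.9), np.float64(0.113))
knob [502.1  -5.1] (np.float64(96.6), np.float64(-0.031)) (np.float64(95.7), np.float64(-0.041))
white0 [504.3  39. ] (np.float64(52.5), np.float64(-0.015)) (np.float64(51.6), np.float64(-0.032))
white1 [504.4  49.8] (np.float64(41.7), np.float64(-0.018)) (np.float64(40.8), np.float64(-0.04))
```

View pics/w6z.png

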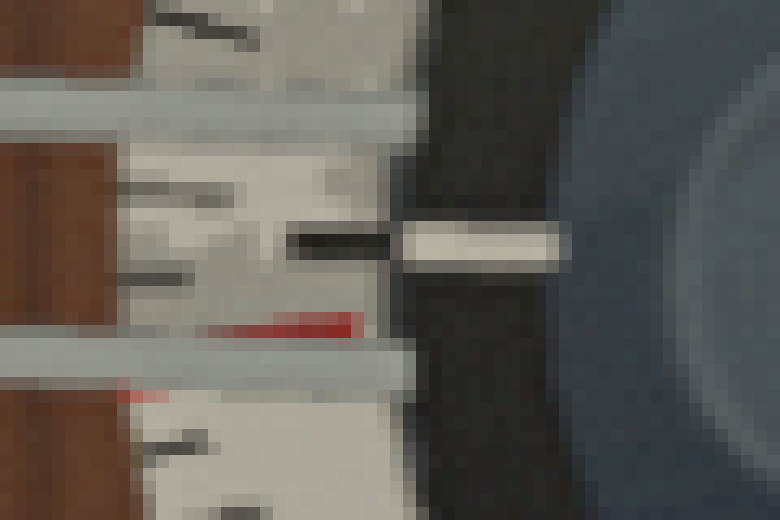

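About 0.127 rad remains, or 12 mm at the knob. I'll go back in front of the knob and push about 10 mm past the last stop (tool x 485), then look again.

```bash
python3 -m creep '[[[-40,-10,0],[0,0,0],-1],[[-80,-20,0],[0,0,0],-1],[[-120,-40,0],[0,0,0],-1],[[-145,-44,0],[0,0,0],-1],[[-145,-44,-40],[0,0,0],-1],[[-145,-44,-80],[0,0,0],-1],[[-145,-44,-115],[0,0,0],-1],[[-145,-44,-135],[0,0,0],-1],[[-145,-44,-136],[0,0,0],-1],[[-145,-44,-136],[0,0,0],-1]]'
```

```text
clock: 10.15
position: [443.3, -4.2, 156.7]
ee_rot: [-0.5, -0.5, 0.5, 0.5]
contact_force: [-0.1, 0.1, 1.1]
gripper_width: -0.1
```

```bash
python3 -m creep '[[[12,0,-1],[0,0,0],-1],[[24,0,-2],[0,0,0],-1],[[34,0,-2],[0,0,0],-1],[[38,0,-2],[0,0,0],-1],[[42,0,-2],[0,0,0],-1],[[45,0,-2],[0,0,0],-1],[[48,0,-2],[0,0,0],-1],[[50,0,-2],[0,0,0],-1],[[51,0,-2],[0,0,0],-1],[[51,0,-2],[0,0,0],-1]]'
python3 -m creep '[[[-10,0,0],[0,0,0],-1],[[-40,0,0],[0,0,0],-1],[[-55,0,40],[0,0,0],-1],[[-55,10,80],[0,0,0],-1],[[-55,20,120],[0,0,0],-1],[[-55,45,136],[0,0,0],-1],[[-20,45,136],[0,0,0],-1],[[20,45,136],[0,0,0],-1],[[60,45,136],[0,0,0],-1],[[97,45,136],[0,0,0],-1],[[97,45,136],[0,0,0],-1],[[97,45,136],[0,0,0],-1]]'
python3 look.py w7
python3 - <<'E'
import pickle
from h import *
im,z,p,s=pickle.load(open("w7.pkl","rb"))
cv2.imwrite("pics/w7z.png",cv2.cvtColor(cv2.resize(im[65:105,225:285],None,fx=13,fy=13,interpolation=cv2.INTER_NEAREST),cv2.COLOR_RGB2BGR))
E
```

```text
clock: 10.98
position: [494.9, -4.2, 154.2]
ee_rot: [-0.5, -0.5, 0.5, 0.5]
contact_force: [-2.1, -1.2, 0.9]
gripper_width: 0.4
clock: 11.98
position: [592.9, 41.4, 288.1]
ee_rot: [-0.5, -0.499, 0.5, 0.501]
contact_force: [0.1, 0.1, 0.5]
gripper_width: -0.4
```

View pics/w7.png

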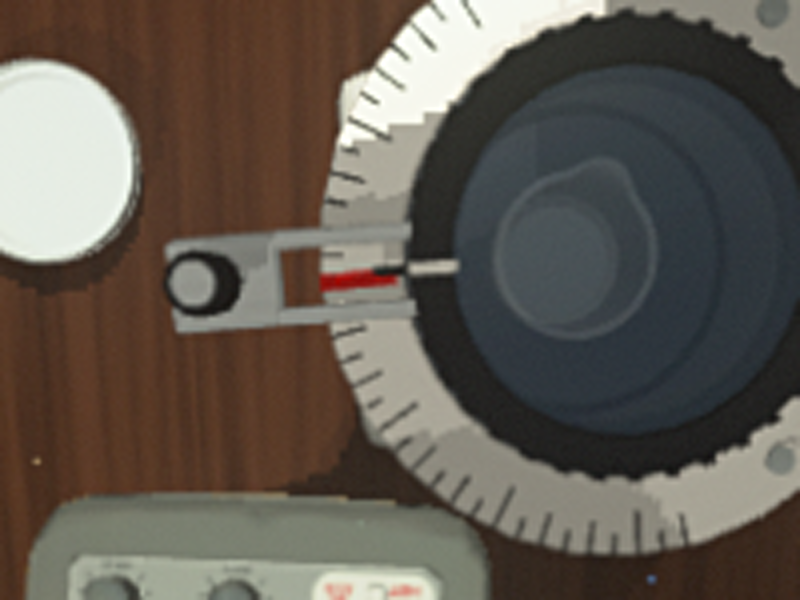

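View pics/w7z.png

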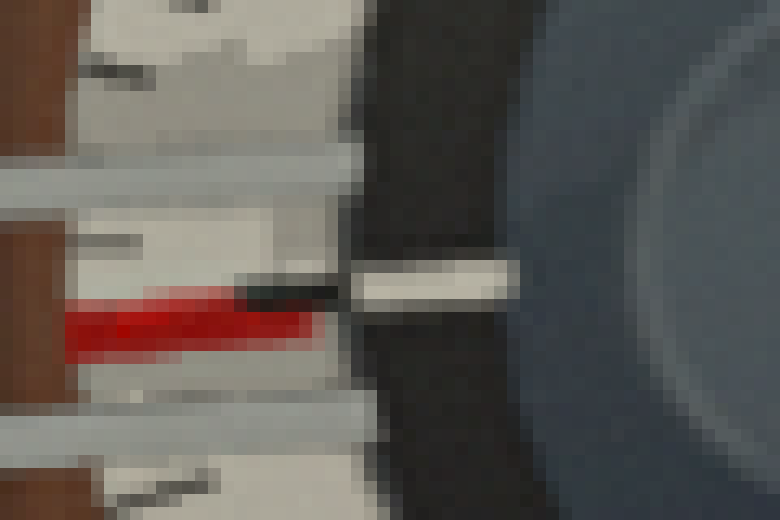

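The needle has almost reached it. It now lies along the near edge of the red mark: tip at zoom (240,293), red centre line about row 318 there.

```bash
cat > fin.py <<'E'
import pickle,sys
from h import *
im,z,p,s=pickle.load(open(sys.argv[1]+".pkl","rb"))
u0,u1,v0,v1=map(int,sys.argv[2:6])
C=np.array([505.3,91.2])
f=im.astype(float)
redness=np.clip(f[...,0]-f[...,1:].mean(2)-25,0,None)
dark=np.clip(90-f.max(2),0,None)
def an(X): return np.hypot(*(X[:2]-C)),np.arctan2(X[0]-C[0],-(X[1]-C[1]))
for nm,w,zz in (("red",redness,134),("needle",dark,137)):
    for u in range(u0,u1):
        col=w[v0:v1,u]
        if col.sum()>60:
            v=v0+(col*np.arange(v1-v0)).sum()/col.sum();X=onz(p,(u,v),zz,s);print(nm,u,round(v,2),X.round(1)[:2],np.round(an(X),3),int(col.sum()))
E
python3 fin.py w7 229 253 85 93
```

```text
red 229 89.37 [511.6  17.2] [74.262  0.085] 145
red 230 90.18 [512.3  18.1] [73.408  0.096] 375
red 231 90.13 [512.3  19.1] [72.468  0.097] 397
red 232 90.09 [512.3  20. ] [71.529  0.098] 378
red 233 90.02 [512.2  21. ] [70.587  0.098] 364
red 234 89.89 [512.1  21.9] [69.639  0.098] 442
red 235 89.83 [512.   22.8] [68.699  0.098] 417
red 236 89.67 [511.9  23.8] [67.748  0.098] 429
red 237 89.47 [511.7  24.7] [66.794  0.096] 413
red 238 89.28 [511.6  25.7] [65.841  0.095] 405
red 239 89.23 [511.5  26.6] [64.903  0.096] 391
red 240 89.26 [511.5  27.5] [63.972  0.098] 380
red 241 89.14 [511.4  28.5] [63.027  0.097] 399
red 242 89.18 [511.5  29.4] [62.097  0.1  ] 371
red 243 89.56 [511.8  30.3] [61.204  0.107] 290
red 244 89.73 [512.   31.3] [60.289  0.111] 246
red 245 89.77 [512.   32.2] [59.362  0.113] 221
red 246 89.72 [512.   33.2] [58.424  0.114] 214
red 247 89.54 [511.8  34.1] [57.473  0.113] 196
red 248 89.63 [511.9  35. ] [56.55   0.117] 156
needle 244 87.55 [510.   31.4] [59.992  0.079] 75
needle 245 87.57 [510.   32.3] [59.07  0.08] 92
needle 246 87.47 [510.   33.2] [58.138  0.08 ] 94
needle 247 87.4 [509.9  34.2] [57.209  0.081] 82
needle 248 87.4 [509.9  35.1] [56.286  0.082] 89
needle 249 87.38 [509.9  36. ] [55.36   0.083] 96
needle 250 87.22 [509.7  37. ] [54.424  0.082] 118
needle 251 87.56 [510.1  37.9] [53.528  0.089] 143
needle 252 90.51 [512.7  38.8] [52.914  0.14 ] 144
```

Remaining: about 0.018 rad, or 1.7 mm at the knob. So the target tool x is about 496.6.

```bash
python3 -m creep '[[[-40,-10,0],[0,0,0],-1],[[-80,-20,0],[0,0,0],-1],[[-120,-40,0],[0,0,0],-1],[[-145,-45,0],[0,0,0],-1],[[-145,-45,-40],[0,0,0],-1],[[-145,-45,-80],[0,0,0],-1],[[-145,-45,-115],[0,0,0],-1],[[-145,-45,-134],[0,0,0],-1],[[-120,-45,-134],[0,0,0],-1],[[-107,-45,-134],[0,0,0],-1],[[-103,-45,-134],[0,0,0],-1],[[-103,-45,-134],[0,0,0],-1]]'
```

```text
clock: 13.03
position: [488.9, -3.8, 157.1]
ee_rot: [0.5, 0.501, -0.499, -0.5]
contact_force: [0.5, 0.2, -0.0]
gripper_width: 0.2
```

```bash
python3 -m creep '[[[2,0,-1],[0,0,0],-1],[[4,0,-2],[0,0,0],-1],[[6,0,-2],[0,0,0],-1],[[7,0,-2],[0,0,0],-1],[[7.7,0,-2],[0,0,0],-1],[[7.7,0,-2],[0,0,0],-1],[[7.7,0,-2],[0,0,0],-1]]'
python3 -m creep '[[[-10,0,0],[0,0,0],-1],[[-40,0,0],[0,0,0],-1],[[-55,0,40],[0,0,0],-1],[[-55,10,80],[0,0,0],-1],[[-55,20,120],[0,0,0],-1],[[-55,45,135],[0,0,0],-1],[[-20,45,135],[0,0,0],-1],[[20,45,135],[0,0,0],-1],[[60,45,135],[0,0,0],-1],[[96,45,135],[0,0,0],-1],[[96,45,135],[0,0,0],-1],[[96,45,135],[0,0,0],-1]]'
python3 look.py w8
python3 - <<'E'
import pickle
from h import *
im,z,p,s=pickle.load(open("w8.pkl","rb"))
cv2.imwrite("pics/w8z.png",cv2.cvtColor(cv2.resize(im[65:105,225:285],None,fx=13,fy=13,interpolation=cv2.INTER_NEAREST),cv2.COLOR_RGB2BGR))
E
python3 fin.py w8 229 253 83 93
```

```text
clock: 13.62
position: [496.3, -4.1, 154.3]
ee_rot: [-0.5, -0.5, 0.5, 0.5]
contact_force: [-2.3, 0.2, 2.8]
gripper_width: 0.6
clock: 14.62
position: [593.4, 41.1, 287.0]
ee_rot: [-0.5, -0.499, 0.501, 0.501]
contact_force: [-0.6, -0.8, -0.7]
gripper_width: -0.4
red 229 87.81 [510.6  16.9] [7.447e+01 7.100e-02] 190
red 230 89.56 [512.2  17.8] [73.701  0.093] 352
red 231 89.73 [512.3  18.8] [72.787  0.097] 473
red 232 89.57 [512.2  19.7] [71.839  0.096] 449
red 233 89.38 [512.   20.6] [70.888  0.095] 473
red 234 89.27 [511.9  21.6] [69.946  0.095] 442
red 235 89.22 [511.9  22.5] [69.011  0.095] 431
red 236 89.19 [511.8  23.4] [68.078  0.096] 427
red 237 89.08 [511.8  24.4] [67.136  0.096] 421
red 238 89.05 [511.7  25.3] [66.203  0.097] 430
red 239 89.05 [511.7  26.2] [65.273  0.099] 486
red 240 88.97 [511.7  27.2] [64.335  0.099] 476
red 241 88.92 [511.6  28.1] [63.401  0.1  ] 464
red 242 88.7 [511.4  29.1] [62.449  0.098] 464
red 243 88.59 [511.3  30. ] [61.509  0.098] 388
red 244 88.7 [511.4  30.9] [60.59   0.101] 163
red 245 88.58 [511.3  31.9] [59.65   0.101] 144
red 246 88.66 [511.4  32.8] [58.728  0.104] 146
red 247 88.88 [511.6  33.7] [57.823  0.109] 133
red 248 89.12 [511.8  34.7] [56.92   0.115] 116
needle 245 88.23 [511.   31.9] [59.531  0.097] 77
needle 246 88.13 [510.9  32.9] [58.602  0.097] 77
needle 247 87.95 [510.8  33.8] [57.665  0.095] 92
needle 248 87.77 [510.6  34.7] [56.73   0.094] 86
needle 249 87.6 [510.5  35.6] [55.795  0.093] 92
needle 250 87.55 [510.4  36.6] [54.872  0.094] 101
needle 251 86.66 [509.6  37.5] [53.88   0.081] 160
needle 252 86.95 [509.9  38.4] [52.983  0.087] 215
```

View pics/w8z.png

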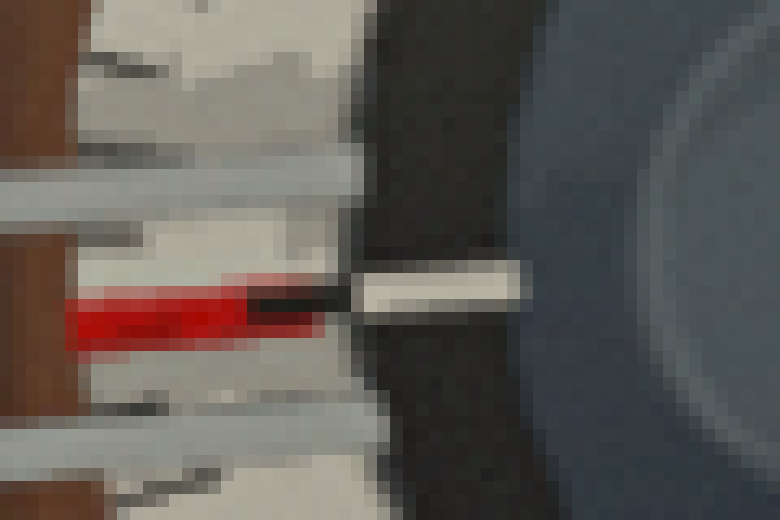

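The needle tip (0.095–0.097 rad) now sits on the red mark's centre line (0.097 rad), with red visible on both sides of it. I'll take the hand away and do a last check.

```bash
python3 -m creep '[[[-20,-20,30],[0,0,0],-1],[[-60,-40,30],[0,0,0],-1],[[-100,-60,30],[0,0,0],-1],[[-140,-90,30],[0,0,0],-1],[[-160,-130,30],[0,0,0],-1],[[-160,-170,30],[0,0,0],-1],[[-160,-210,30],[0,0,0],-1],[[-160,-250,30],[0,0,0],-1],[[-160,-260,30],[0,0,0],-1],[[-160,-260,30],[0,0,0],-1],[[-160,-260,30],[0,0,0],-1]]'
python3 - <<'E'
from bench import arm
import cv2
im,z=arm.get_image("scene");x,y=145,170
cv2.imwrite("pics/scene4.png",cv2.cvtColor(cv2.resize(im[y:y+110,x:x+150],None,fx=5.3,fy=5.3,interpolation=cv2.INTER_CUBIC),cv2.COLOR_RGB2BGR))
E
```

```text
clock: 15.58
position: [431.2, -219.3, 319.8]
ee_rot: [0.501, 0.5, -0.499, -0.5]
contact_force: [-0.8, -0.3, 0.2]
gripper_width: 0.1
```

View pics/scene4.png

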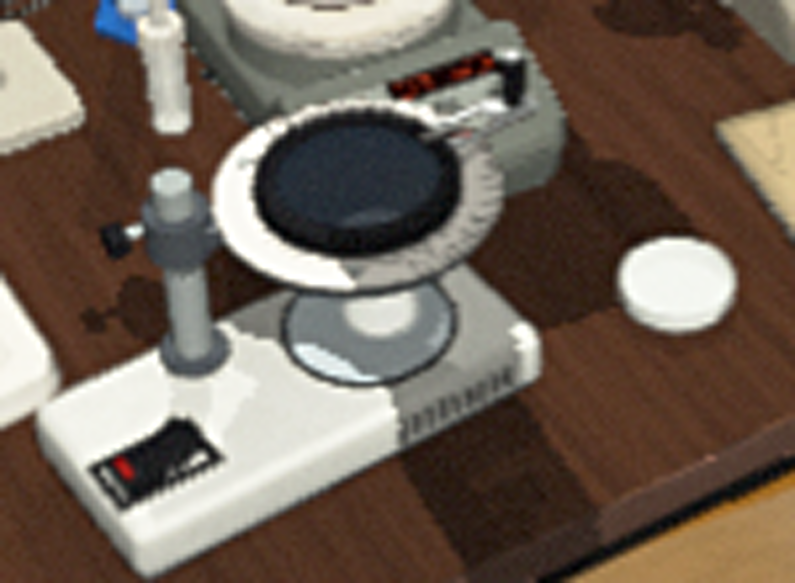

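The last view shows the rocker's red end down at (122,468), the lever in the mark's direction at (512,80), the beaker and petri dish in place, and the hand clear.

```bash
python3 -c "
from bench import arm
print(arm.job_done())"
```

```text
the job is handed in; nothing more can be done
None
```

The lamp switch is on, the analyser's needle points at the red mark, and the job is handed in at about 15.6 s on the robot's clock.

- **Switch:** I pressed the red-marked end straight down with the closed fingertips until it reached its stop. A depth check afterwards showed the red-marked wing level at about 48 mm and the other wing raised to about 53 mm. The push peaked at about 28 N on the fingertips at the stop. That is well above the 2–3 N the switch needs, so this push was firmer than the light touch you asked for.
- **Analyser:** I pushed the knob from the robot's side in three pushes of about 2–3 N, looking from overhead between them. In the last overhead view the needle was at about 0.096 rad and the red mark at about 0.097 rad, with red visible on both sides of the needle. Two earlier estimates of the ring's centre differed by about 2–4 mm, but I compared the needle and the mark in the same picture, so this hardly affects the result.
- **Hand and glassware:** The hand was withdrawn and its force reading was near zero. In the last picture the beaker and petri dish stood where they were. I did not check the flask after the start, but the arm never worked near it.

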